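Lock the plating carrier bar with its linch pin

TASK

The copper carrier bar sits over the steel stud of its bench bracket. Pick up the linch pin (the one with the sprung wire ring), push it through the stud's cross hole from the side facing the robot until its shoulder is fully home against the stud, then flip the ring over the top of the stud and past the pin's end until it snaps shut. Push the pin no harder than about 25 N, leave the other things on the bench where they are, and let go at the end.

Things in the scene. Friction and masses are not known exactly. Their poses are not given: they have to be found in the camera images.
- bracket: base plate 120 (x) x 90 x 8 mm of the fixed bench bracket, origin under its middle on the bench; +x is the way the pin goes in (roughly away from the robot), z up. In its slot along x a round pedestal 34 mm across stands clamped, with the bar and stud, up to 8 mm nearer or farther along x than nominal. Copper bar: 34 mm wide, 72 to 78 mm high, y = +30 to -210 mm, foot and coupons under it
- stud_top (a point): NOMINAL centre of the stud's top, 115 mm over the bench, above the bracket's origin; the real stud stands up to 8 mm off along the bracket's x. Square steel stud head 22 mm (x) by 22 mm (y), 79 to 115 mm high, plus a screw cap 10 mm across up to 118 mm. Rigid and clamped: once the pin's shoulder touches its face, force rises steeply
- hole_mouth (a point): NOMINAL centre of the cross hole's mouth on the stud's face towards the robot, 100 mm high, 11 mm before the stud's axis, x into the hole; really up to 8 mm nearer or farther along x. Through hole 11.6 mm across, 22 mm long, mouth chamfered 2 mm. A sprung ball halfway presses on the shank (about 7 N): the pin drags by 6 to 15 N for its last 25 mm and stays where left
- seat_button (a joint): brass button 4 mm across in the stud's face, 10 mm above the hole's axis: how far it is pressed in (m). Stands out 3 mm at 0; the pin's shoulder presses it, and at 0.003 it is flush: the shoulder is home. Spring 1 to 2 N
- linch_pin: loose steel linch pin, about 130 g (varies), flat on the bench. +x towards its tip, z up; origin at the underside in the shoulder's plane. Head: block x = -38 to 0 mm, 16 mm wide (y), 18 mm high; x = -38 to -12 is free to grip across the width. Shank 10 mm in diameter, axis 6 mm above the underside, x = 0 to 36 mm, last 5 mm tapered. Home, 14 mm of it stands out beyond the stud
- pin_shoulder (a point): point on the shank's axis in the plane of the shoulder (the head's front face), 6 mm above the pin's underside; axes as the pin's. Home when it meets the stud's face
- ring (a joint): how far the ring is flipped (rad), hinged across the head 6 mm behind the shoulder at the shank axis's height. 0: sprung open, tilted up 0.95 rad over the shank. 0.95: shut, level around the stud, bow beyond the pin's tip. An over-centre spring holds it at either stop, resists by about 2 N at the bow and snaps it shut past about 0.5. Wire 4 mm thick, ring 40 mm wide outside
- ring_bow (a point): middle of the ring's bow (the wire's centre), 48 mm from the hinge
- clevis_pin: plain steel clevis pin WITHOUT a ring: round shank 12 mm across and 52 mm long, disc head 18 mm across; lies on the bench; origin under its middle. Not the linch pin.
- valve: grey plastic ball valve, 80 mm long, 36 mm block, flat handle on top at 49 mm; stands on the bench; origin under its middle
- beaker: open glass beaker, 68 mm across, 85 mm high; origin at the centre of its underside
- bottle: white plastic bottle, 64 mm across, 150 mm high; origin at the centre of its underside
- spanner: steel spanner 160 mm long, flat on the bench; origin under its middle
- stopper: black rubber stopper, 40 mm across, 30 mm high; origin at the centre of its underside
Things that resemble listed ones, but are neither listed nor needed, are in the scene too. What is shaped like the linch_pin but yellow is not meant.

How it is judged:
By the outcome, as a careful person would: the job done as asked, in the order asked, and still so for the second after the job is handed in, with the robot touching nothing.
It also fails if it takes over 50 s, if anything falls off the work surface, if the arm or the gripper's body presses on something with over 40 N, if the wrist force passes 120 N, or if a joint passes its speed limit or range.

ROBOT

A 6-joint arm with a two-finger parallel gripper is mounted at the origin on the work surface. World frame = base frame: x ahead of the robot, y to its left, z up, the work surface at z = 0. Lengths are in m, angles in rad, forces in N, time in s.
With the tool pointing down it reaches from about 0.3 to 0.875 m from the base axis. Payload 6.4 kg.
Tool frame: the origin (TCP) lies on the centre line of the jaws, within the pads' length; the fingertips stand 14 mm ahead of it and the grasp point (between the pads) lies 5 mm behind it (tcp_to_tips is the distance from the TCP to the fingertips, in m); z points along the fingers, y is the line along which they close (so a half turn about z gives the same grasp; the last joint's range is limited). The gripper opens to 88 mm and grips with 3 to 60 N. Pads are 18 mm wide; open, the fingers measure 123 mm over their backs; the gripper's body (75 mm by 187 mm) begins 45 mm behind the grasp point.
Start: joints at [-1.544, 0.181, 1.607, -0, 1.354, -0.206], TCP at [0.133, -0.559, 0.22] pointing down, gripper open.
Joint ranges: [-2.99, 2.99], [-0.89, 2.07], [0.3, 2.58], [-1.14, 4.28], [0, 2.63], [-3.12, 3.12]. Speed limits (rad/s): [2.57, 2.57, 3.01, 3.14, 3.14, 3.14].

INTERFACE

Orientations are given as a 3x3 rotation matrix whose columns are the frame's x, y, z axes.
In Python, from cell import state, read_camera, finish_job, cut_out, tcp_to_tips gives the robot as it stands. The module is installed in compiled form; this text tells all that it offers.
- The arm moves only by the tool move_arm, never from a script. Its argument "motion" is a list that holds one entry, the list of rows, each a list of 6 numbers: the shift along the tool's x, y, z scaled (see below), then the turn, a rotation vector about the tool's x, y, z scaled (see below). A call has exactly 5 rows; each row shifts and turns the commanded pose from where the row before left it, along the tool's axes as they then stand; what a row does not reach is not made up. The controller multiplies each number of a shift by 800 mm and each number of a turn by 360 degrees. A row lasts 1/10 s, in which the tool goes at most 50 mm and 8.59 degrees, less where a joint would pass 70% of its speed; a pose out of reach is approached as far as the arm can. A call with a number of a shift or a turn outside -1 to 1 is refused whole. A call with a gripper value outside its range is refused whole. "jaw" is the opening, from -1 (shut) to 1 (fully open), set as the call begins (left out, the last holds). The fingers move at their own pace and stop on an object; "squeeze" is the grip in N (left out, the last holds). Time passes only in rows, so rows that do not move let the fingers close, or fill a call up. It gives the time, the measured TCP pose, the force, the opening and the grip force at its end, in the units of the state.
- state(): the state, without advancing time (a new reading comes with each control period).
- read_camera(name): name is "scene" or "top" or "wrist"; returns a dict with "pixels" (420x560x3 uint8, red, green, blue), "depth" (420x560 float32, m along the optical axis (not along the pixel's ray), 0 where there is no reading), "vertical_fov" (degrees; the focal length in pixels is half the picture's height over the tangent of half this angle, whatever the lens; pixels are square), "cx", "cy" (the principal point, pixels), "R" (3x3) and "t" (3): a world point X has camera coordinates R X + t; the wrist camera has in their place "tool_from_camera" (4x4, takes a point from camera to tool coordinates, whose origin is the TCP and whose axes are the flange's). Camera axes: x right, y down, z forward; pixel columns grow to the right and rows downward; lengths in m; the calibration is good to about 2 mm. A picture is of the moment at which its call begins: read the wrist's pose just before it.
- finish_job(): hands the job in; it is judged then, once.
Trained networks look in a picture, given as the dict that the camera call returned (one of the last four; its "shot" number tells which), for a name from the list of things; names that differ only in an ending like _2 or _b are one class to them, and where a whole thing is asked for, a point or a joint stands for the part that bears it (a point fixed in the world has none). Each returns a list of dicts, best first, with "conf" (0 to 1); they miss things now and then, are a little off and sometimes report something else, mostly with a low value. They report only what shows in the picture. A call takes as long as a camera call. They do not tell look-alikes from the thing itself.
- cut_out(target, picture): "mask" (420x560 bool, what is visible of it) and "centre" ([column, row] in pixels, amid what is visible of it).
The state is a dict: "t": time; "q": joint angles; "dq": joint speeds; "tau": joint torques, N m; "position": TCP position; "ee_rot": TCP orientation; "contact_force": force on the tool from outside, world axes, zero at the start; "ft_torque": the same for the moment, N m; "width": finger opening in m; "gripper_force": force on a finger pad.
Only numpy, scipy, OpenCV 4.12 (cv2) and the standard library are available. Lean on these libraries where they do the work, as an engineer would, in place of code of your own. Each camera call takes 0.05 s, during which the arm holds its last target. There are 200 camera calls.

## Working session

There is one attempt and no reset: what is moved stays moved. The work goes in short steps, Python scripts to look and compute and a tool call to move; the robot and the scene stay as the last step left them, time stands still between calls to the robot, and variables do not carry over. Pictures are saved under pics/ and viewed, at most 10 in all, crops included, and the job is handed in when it is done.

Besides the shell and the picture viewer there is one more tool, called by a JSON object that holds its "name" and its "arguments", one argument or row to a line. move_arm: Moves the arm, as the interface text tells. Shifts and turns lie within -1 to 1; 1 stands for 800 mm of shift or 360 degrees of turn. Its arguments: {"type":"object","properties":{"motion":{"type":"array"},"jaw":{"type":"number"},"squeeze":{"type":"number"}},"required":["motion"]}

```bash
mkdir -p pics; cat > h.py <<'E'
import numpy as np, cv2
from cell import *
def pts(p):
    d=p["depth"];h,w=d.shape;f=h/2/np.tan(np.radians(p["vertical_fov"])/2)
    v,u=np.mgrid[:h,:w];c=np.stack([(u-p["cx"])/f*d,(v-p["cy"])/f*d,d],-1)
    if "R" in p: return (c-p["t"])@p["R"]
    s=p["s"];T=p["tool_from_camera"];c=c@T[:3,:3].T+T[:3,3]
    return c@np.array(s["ee_rot"]).T+s["position"]
def shot(n):
    s=state();p=read_camera(n);p["s"]=s;return p
def save(p,name,crop=None,k=1):
    im=p["pixels"][...,::-1]
    if crop: a,b,c,d=crop;im=im[b:d,a:c]
    cv2.imwrite("pics/"+name,cv2.resize(im,None,fx=k,fy=k,interpolation=cv2.INTER_CUBIC))
def proj(p,X):
    c=p["R"]@np.array(X)+p["t"];f=210/np.tan(np.radians(p["vertical_fov"])/2)
    return c[:2]/c[2]*f+[p["cx"],p["cy"]]
E
python3 - <<'E'
from h import *
np.set_printoptions(precision=4,suppress=True)
s=state();print(s["t"],s["ee_rot"],s["width"],s["contact_force"])
for n in("top","scene"):
    p=shot(n);save(p,n+"0.png");P=pts(p)
    print(n,p["t"],p["R"])
    for t in("linch_pin","bracket","ring","clevis_pin","beaker","bottle","valve","spanner","stopper"):
        for r in cut_out(t,p)[:3]:
            m=r["mask"]&(p["depth"]>0)
            if m.sum()==0: continue
            q=P[m];print(t,round(r["conf"],2),np.round(r["centre"]),np.median(q,0),q.min(0),q.max(0),np.median(p["pixels"][m],0))
E
```

```text
0.0 [[ 0.973   0.2307 -0.    ]
 [ 0.2307 -0.973   0.0017]
 [ 0.0004 -0.0017 -1.    ]] 0.08829246568673779 [-0.1595  0.5071  0.0159]
top [0.0177 0.571  1.2951] [[ 0.0088 -0.9999  0.0145]
 [-0.9968 -0.0099 -0.0789]
 [ 0.079  -0.0138 -0.9968]]
linch_pin 0.72 [247. 239.] [0.4739 0.1012 0.0133] [ 0.4353  0.0781 -0.0064] [0.5047 0.1173 0.0469] [109.5 112.  112. ]
bracket 0.89 [331. 197.] [ 0.5893 -0.1284  0.0719] [ 0.5245 -0.3072 -0.0064] [ 0.6805 -0.0427  0.1217] [119.  83.  74.]
ring 0.61 [331. 201.] [ 0.5876 -0.1287  0.072 ] [ 0.5268 -0.3041 -0.0055] [ 0.6783 -0.0425  0.1217] [119.  82.  73.]
ring 0.38 [252. 240.] [0.4792 0.0809 0.0358] [0.4711 0.0781 0.0253] [0.4845 0.0836 0.0437] [102. 105. 105.]
beaker 0.74 [256. 133.] [0.7692 0.0736 0.0328] [ 0.7246  0.0403 -0.0036] [0.7907 0.1087 0.0916] [ 99. 102. 101.]
beaker 0.49 [251. 238.] [0.4819 0.0869 0.0361] [ 0.4629  0.0781 -0.0014] [0.4925 0.1173 0.0469] [102. 104. 104.]
bottle 0.95 [141. 161.] [0.6749 0.3781 0.1006] [0.6508 0.358  0.0045] [0.7108 0.4197 0.1561] [85.  86.  79.5]
bottle 0.23 [333. 197.] [ 0.5893 -0.1287  0.071 ] [ 0.5268 
[... 971 characters left out ...]
 [ 97. 100. 100.]
clevis_pin 0.48 [382. 277.] [0.4896 0.2801 0.0123] [0.4638 0.2608 0.    ] [0.5199 0.2996 0.0196] [ 99. 101. 101.]
beaker 0.57 [223. 278.] [0.7575 0.0769 0.0556] [ 0.6774 -0.0297 -0.0033] [0.7904 0.1088 0.0887] [ 97. 103. 107.]
bottle 0.68 [374. 358.] [0.6976 0.4015 0.0947] [ 0.5679  0.328  -0.0035] [0.7145 0.425  0.1534] [93. 94. 90.]
valve 0.97 [313. 285.] [0.6184 0.1991 0.03  ] [ 0.5696  0.1551 -0.0013] [0.6529 0.219  0.0523] [63. 48. 49.]
spanner 0.78 [241. 164.] [ 0.4297 -0.2596  0.0062] [ 0.4025 -0.3539 -0.0034] [ 0.4625 -0.1963  0.0108] [110. 113. 112.]
stopper 0.61 [300. 186.] [ 0.4091 -0.0457  0.0278] [ 0.3562 -0.086  -0.0037] [ 0.4231 -0.0309  0.0326] [22. 23. 23.]
```

View pics/top0.png

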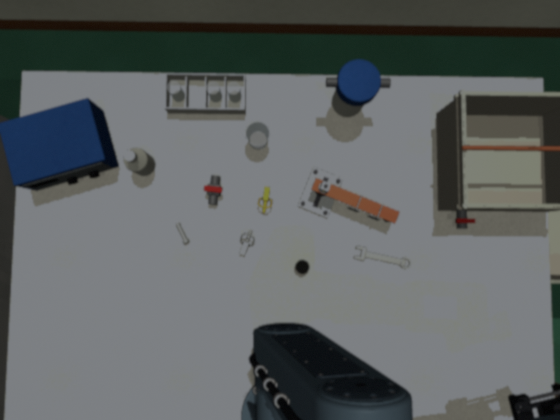

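View pics/scene0.png

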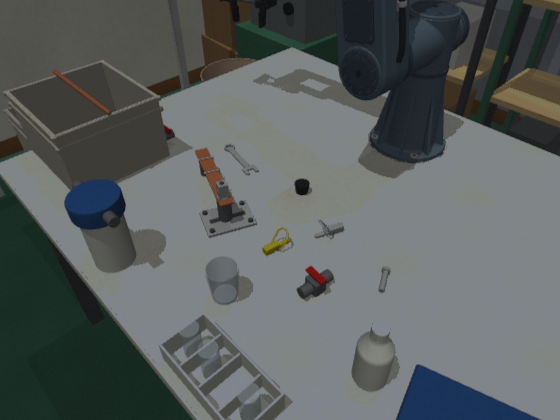

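The top view shows the linch pin near (247,240), the yellow look-alike at (265,200), and the bracket with its bar around (325,190). The scene view shows the linch pin at (327,230). I'll bring the wrist camera closer to get accurate poses.

```bash
cat >> h.py <<'E'
def go(pos,yaw,z=None):
    "tool-frame shift (mm) and turn (deg about tool z) to a pointing-down pose with tool x at yaw"
    s=state();R=np.array(s["ee_rot"]);d=(np.array(pos)-s["position"])
    Rt=np.array([[np.cos(yaw),np.sin(yaw),0],[np.sin(yaw),-np.cos(yaw),0],[0,0,-1]])
    from scipy.spatial.transform import Rotation as r
    w=r.from_matrix(R.T@Rt).as_rotvec()
    print("shift/800:",np.round(R.T@d/.8,4)," turn/360:",np.round(np.degrees(w)/360,4)," total mm",np.round(R.T@d*1e3,1))
E
python3 - <<'E'
from h import *
np.set_printoptions(precision=4,suppress=True)
p=shot("wrist");print(p["tool_from_camera"],p["vertical_fov"],tcp_to_tips() if callable(tcp_to_tips) else tcp_to_tips)
p=shot("top");P=pts(p)
# bracket bar: copper colour
hsv=cv2.cvtColor(p["pixels"],cv2.COLOR_RGB2HSV)
m=cut_out("bracket",p)[0]["mask"]&(P[...,2]>.06)&(P[...,2]<.09);q=P[m]
c=q.mean(0);u,_,v=np.linalg.svd(q[:,:2]-c[:2],full_matrices=False);print("bar",c,v[0],q.min(0),q.max(0))
go([.42,.02,.26],0.2)
E
```

```text
[[-0.0004 -0.9477 -0.3192  0.0813]
 [ 1.     -0.0004  0.     -0.0004]
 [-0.0001 -0.3192  0.9477 -0.166 ]
 [ 0.      0.      0.      1.    ]] 71.52998966184589 0.014
bar [ 0.5791 -0.196   0.0768] [-0.3628 -0.9319] [ 0.5246 -0.3043  0.0631] [ 0.6399 -0.0722  0.0892]
shift/800: [ 0.5166 -0.622  -0.0505]  turn/360: [-0.      0.      0.0052]  total mm [ 413.3 -497.6  -40.4]
```

```bash
python3 - <<'E'
from h import *
go([.50,.0,.24],-.37)
E
```

```text
shift/800: [ 0.6081 -0.5746 -0.0255]  turn/360: [-0.      0.      0.0959]  total mm [ 486.5 -459.7  -20.4]
```

{"name": "move_arm", "arguments": {
  "motion": [
    [[0.0405,-0.0383,-0.0017,0,0,0],[0.0405,-0.0383,-0.0017,0,0,0],[0.0405,-0.0383,-0.0017,0,0,0],[0.0405,-0.0383,-0.0017,0,0,0],[0.0405,-0.0383,-0.0017,0,0,0]]
  ]
}}

```text
t: 1.65
position: [0.2556, -0.3716, 0.2266]
ee_rot: [[0.973, 0.23, 0.0], [0.23, -0.973, -0.0], [0.0, 0.0, -1.0]]
contact_force: [0.7, -0.3, -0.2]
width: 0.0881
gripper_force: 0.0
```

{"name": "move_arm", "arguments": {
  "motion": [
    [[0.0405,-0.0383,-0.0017,0,0,0],[0.0405,-0.0383,-0.0017,0,0,0],[0.0405,-0.0383,-0.0017,0,0,0],[0.0405,-0.0383,-0.0017,0,0,0],[0.0405,-0.0383,-0.0017,0,0,0]]
  ]
}}

```text
t: 2.15
position: [0.378, -0.1851, 0.2337]
ee_rot: [[0.973, 0.23, 0.001], [0.23, -0.973, -0.001], [0.001, 0.001, -1.0]]
contact_force: [0.2, -0.4, -0.2]
width: 0.0879
gripper_force: 0.0
```

{"name": "move_arm", "arguments": {
  "motion": [
    [[0.0405,-0.0383,-0.0017,0,0,0],[0.0405,-0.0383,-0.0017,0,0,0],[0.0405,-0.0383,-0.0017,0,0,0],[0.0405,-0.0383,-0.0017,0,0,0],[0.0405,-0.0383,-0.0017,0,0,0]]
  ]
}}

```text
t: 2.65
position: [0.5004, 0.0017, 0.2404]
ee_rot: [[0.973, 0.231, 0.001], [0.231, -0.973, -0.0], [0.001, 0.0, -1.0]]
contact_force: [-0.1, -0.1, 0.7]
width: 0.0881
gripper_force: 0.0
```

{"name": "move_arm", "arguments": {
  "motion": [
    [[0,0,0,0,0,0.02],[0,0,0,0,0,0.02],[0,0,0,0,0,0.02],[0,0,0,0,0,0.02],[0,0,0,0,0,0.016]]
  ]
}}

```text
t: 3.15
position: [0.4995, -0.0001, 0.24]
ee_rot: [[0.931, -0.366, -0.0], [-0.366, -0.931, -0.0], [0.0, 0.0, -1.0]]
contact_force: [-0.4, -0.6, -0.4]
width: 0.0883
gripper_force: 0.0
```

```bash
python3 - <<'E'
from h import *
np.set_printoptions(precision=4,suppress=True)
import pickle
p=shot("wrist");P=pts(p);s=p["s"];print(s["t"],s["position"],s["ee_rot"],s["contact_force"])
pickle.dump(p,open("w1.pkl","wb"))
save(p,"w1.png",k=1.4)
for t in("linch_pin","bracket","ring"):
    for r in cut_out(t,p)[:3]:
        m=r["mask"]&(p["depth"]>0)
        q=P[m];print(t,round(r["conf"],2),np.round(r["centre"]),np.median(q,0),q.min(0),q.max(0),np.median(p["pixels"][m],0))
E
```

```text
3.15 [ 0.4995 -0.0001  0.24  ] [[ 0.9305 -0.3663 -0.    ]
 [-0.3663 -0.9305 -0.    ]
 [ 0.      0.     -1.    ]] [-0.4022 -0.6049 -0.3661]
linch_pin 0.79 [217. 126.] [0.5835 0.05   0.018 ] [ 0.5441  0.0317 -0.0014] [0.6215 0.0784 0.0479] [147. 140.   0.]
linch_pin 0.64 [218. 220.] [0.4635 0.1013 0.0182] [ 0.429   0.0788 -0.0005] [0.5004 0.123  0.0491] [118. 119. 110.]
bracket 0.56 [358.  48.] [ 0.5831 -0.1372  0.0783] [ 0.5185 -0.3051 -0.0003] [ 0.6777 -0.04    0.1206] [145.  87.  60.]
bracket 0.5 [132.   9.] [0.7249 0.0729 0.0451] [ 0.7198  0.0511 -0.0003] [0.7631 0.1234 0.0876] [103. 105. 102.]
ring 0.56 [216. 213.] [0.4843 0.0903 0.0449] [0.4583 0.0797 0.01  ] [0.4896 0.1138 0.0491] [110. 112. 100.]
ring 0.51 [221. 147.] [0.568  0.0525 0.0361] [0.5577 0.0321 0.0008] [0.5895 0.0769 0.0479] [145. 127.  29.]
```

View pics/w1.png

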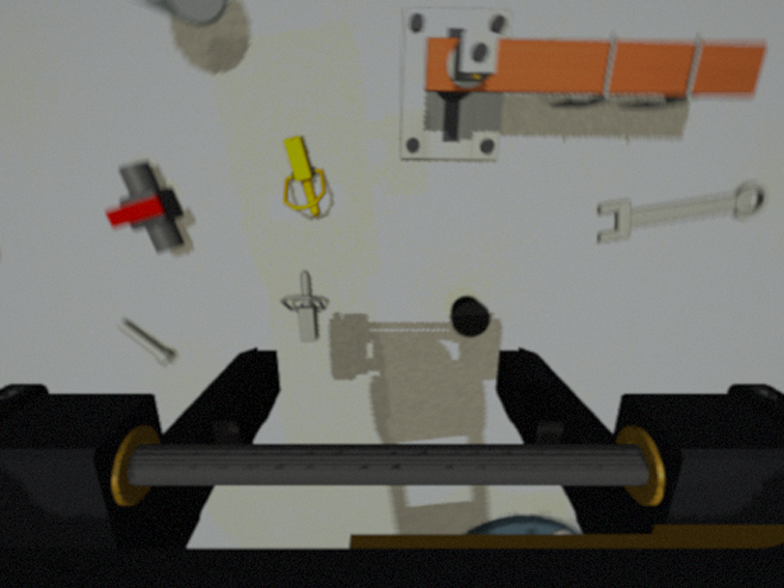

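The wrist view shows the linch pin at about (306,300) in the 1.4x picture, tip pointing up (away from the robot) and head at (308,325). The bracket plate covers (400–510, 10–160), with the stud at about (478,50). Next I fit their poses.

```bash
python3 - <<'E'
from h import *
import pickle
np.set_printoptions(precision=4,suppress=True)
p=pickle.load(open("w1.pkl","rb"));P=pts(p)
v,u=np.mgrid[:420,:560]
def rect(m,n):
    q=P[m];r=cv2.minAreaRect((q[:,:2]*1e3).astype(np.float32));print(n,m.sum(),r,"zmed",np.median(q[:,2]),"mean",q.mean(0));return q
box=(abs(P[...,0]-.464)<.05)&(abs(P[...,1]-.10)<.035)&(p["depth"]>0)
head=box&(v>221)&(P[...,2]>.012)&(P[...,2]<.023)
rect(head,"head")
sh=box&(v<211)&(P[...,2]>.007)&(P[...,2]<.016); q=rect(sh,"shank")
a=box&(P[...,2]>.006)&(abs(u-218)<9)&(P[...,2]<.023);q=rect(a,"pin all")
c=q.mean(0);_,_,w=np.linalg.svd(q[:,:2]-c[:2],full_matrices=False);print("axis",w[0],np.degrees(np.arctan2(w[0][1],w[0][0])))
rect(box&(P[...,2]>.03),"ringtop")
b=(u>270)&(u<420)&(v<130)
rect(b&(P[...,2]>.105)&(P[...,2]<.117),"stud")
bar=b|(u>270)&(v<80); 
hsv=cv2.cvtColor(p["pixels"],cv2.COLOR_RGB2HSV)
cop=(hsv[...,1]>120)&(hsv[...,0]<15)&(u>290)&(v<90)&(P[...,2]>.07)&(P[...,2]<.085)
rect(cop,"bar")
pl=b&(P[...,2]>.004)&(P[...,2]<.012);q=rect(pl,"plate");print(cv2.boxPoints(cv2.minAreaRect((q[:,:2]*1e3).astype(np.float32))))
go([.463,.1,.15],-.37)
E
```

```text
head 273 ((449.1068115234375, 112.93012237548828), (25.339357376098633, 35.69172286987305), 70.33692932128906) zmed 0.018755922904146932 mean [0.4476 0.108  0.0186]
shank 106 ((488.2276306152344, 93.55801391601562), (9.185710906982422, 24.438743591308594), 70.95603942871094) zmed 0.0107189857865288 mean [0.4885 0.0931 0.0105]
pin all 484 ((465.52093505859375, 104.8713150024414), (23.30636978149414, 73.82232666015625), 78.0408935546875) zmed 0.01783498552914288 mean [0.4603 0.1032 0.0153]
axis [-0.9432  0.3324] 160.58754842380526
ringtop 96 ((481.22039794921875, 96.02445220947266), (38.57628631591797, 13.776914596557617), 71.20979309082031) zmed 0.04446481268145362 mean [0.4828 0.0938 0.0428]
stud 661 ((609.7714233398438, -103.7547607421875), (22.65413475036621, 25.50289535522461), 69.20816802978516) zmed 0.11568181757340966 mean [ 0.6105 -0.1032  0.115 ]
bar 6931 ((574.6063232421875, -188.17306518554688), (237.25875854492188, 33.73393630981445), 67.07682037353516) zmed 0.0789724108701412 mean [ 0.5723 -0.1953  0.0789]
plate 5067 ((591.6380004882812, -133.43601989746094), (201.0027618408203, 125.35694122314453), 63.92413330078125) zmed 0.008955695593877544 mean [ 0.6044 -0.0965  0.009 ]
[[ 491.1629 -196.1566]
 [ 603.7601 -251.2587]
 [ 692.113   -70.7154]
 [ 579.5159  -15.6134]]
shift/800: [-0.0876 -0.1004  0.1126]  turn/360: [-0.     -0.      0.0004]  total mm [-70.1 -80.3  90.1]
```

```bash
python3 - <<'E'
from h import *
go([.442,.1095,.13],np.radians(-19.3))
E
```

```text
shift/800: [-0.1164 -0.1021  0.1376]  turn/360: [-0.     -0.     -0.0049]  total mm [-93.1 -81.7 110.1]
```

{"name": "move_arm", "arguments": {
  "motion": [
    [[-0.0233,-0.0204,0.0275,0,0,0],[-0.0233,-0.0204,0.0275,0,0,0],[-0.0233,-0.0204,0.0275,0,0,0],[-0.0233,-0.0204,0.0275,0,0,0],[-0.0233,-0.0204,0.0275,0,0,-0.005]]
  ],
  "jaw": 0.1
}}

```text
t: 3.85
position: [0.4418, 0.1104, 0.1294]
ee_rot: [[0.944, -0.33, 0.001], [-0.33, -0.944, 0.0], [0.001, -0.0, -1.0]]
contact_force: [0.3, 0.8, -0.8]
width: 0.0503
gripper_force: 0.0
```

```bash
python3 - <<'E'
from h import *
import pickle
np.set_printoptions(precision=4,suppress=True)
p=shot("wrist");P=pts(p);s=p["s"];print(s["t"],s["position"],s["width"])
pickle.dump(p,open("w2.pkl","wb"));save(p,"w2.png",k=1.4)
R=np.array(s["ee_rot"]);Q=(P-s["position"])@R   # tool frame
for r in cut_out("linch_pin",p)[:2]:
    m=r["mask"]&(p["depth"]>0);q=P[m];print(r["conf"],np.median(q,0),np.median(p["pixels"][m],0))
m=cut_out("linch_pin",p)[0]["mask"]&(p["depth"]>0)
for lo,hi,n in((.0155,.021,"head"),(.007,.0125,"shank"),(.025,.06,"ring")):
    k=m&(P[...,2]>lo)&(P[...,2]<hi);q=Q[k]
    print(n,len(q),np.percentile(q,[1,50,99],0)*1e3,cv2.minAreaRect((q[:,:2]*1e3).astype(np.float32)))
    c=q[:,:2].mean(0);_,_,w=np.linalg.svd(q[:,:2]-c,full_matrices=False);print(np.degrees(np.arctan(w[0][1]/w[0][0])))
E
```

```text
3.85 [0.4418 0.1104 0.1294] 0.05030350139561726
0.93 [0.5766 0.0531 0.0177] [151. 145.  52.]
0.66 [0.4661 0.1023 0.0186] [134. 136. 125.]
head 461 [[147.0813  -7.2483 108.8434]
 [157.3732   7.6819 110.813 ]
 [165.2076  26.8356 113.5162]] ((157.86285400390625, 8.103422164916992), (37.21415710449219, 19.765214920043945), 77.23053741455078)
87.90338622300038
shank 564 [[116.348   -6.5286 117.0545]
 [141.8233  13.0245 118.9018]
 [160.4492  23.7947 122.3244]] ((140.0206298828125, 6.279994964599609), (45.865108489990234, 33.81122970581055), 8.220392227172852)
-13.978416243303986
ring 390 [[127.7372  -6.9696  80.8489]
 [132.4152  13.8006  85.942 ]
 [149.0618  31.221  103.9308]] ((137.09913635253906, 12.690427780151367), (39.6008186340332, 18.884912490844727), 78.6778793334961)
77.56666584233669
```

View pics/w2.png

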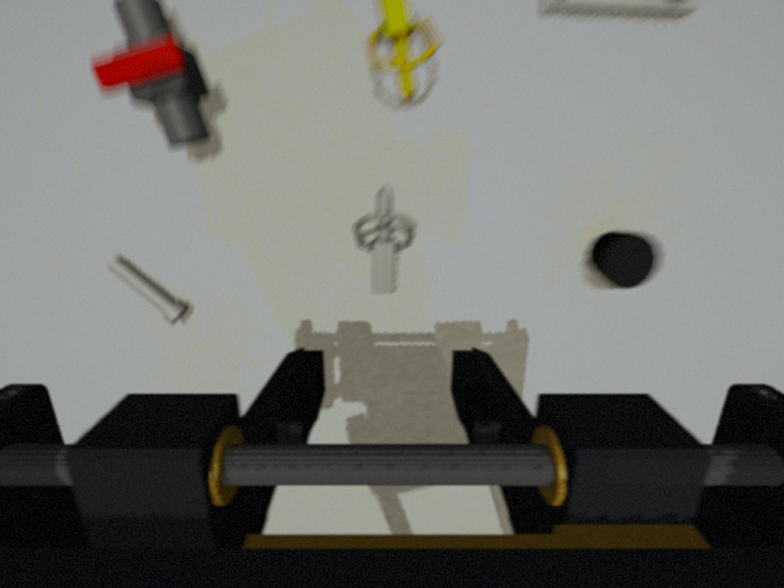

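The pin is centred at (385,240), head at (384,268), almost aligned with the tool. The mask I used was the yellow pin's, so I'll redo the fit on the grey one.

```bash
python3 - <<'E'
from h import *
import pickle
np.set_printoptions(precision=4,suppress=True)
p=pickle.load(open("w2.pkl","rb"));P=pts(p);s=p["s"]
R=np.array(s["ee_rot"]);Q=(P-s["position"])@R
v,u=np.mgrid[:420,:560]
m=(p["depth"]>0)&(abs(u-275)<30)&(v>125)&(v<216)
for lo,hi,n,x in((.0155,.021,"head",m&(v>172)),(.006,.0125,"shank",m&(v<152)),(.025,.06,"ring",m)):
    k=x&(P[...,2]>lo)&(P[...,2]<hi);q=Q[k]*1e3
    print(n,len(q),np.percentile(q,[0,2,50,98,100],0),cv2.minAreaRect((q[:,:2]).astype(np.float32)))
    c=q[:,:2].mean(0);_,_,w=np.linalg.svd(q[:,:2]-c,full_matrices=False);print(np.degrees(np.arctan(w[0][1]/w[0][0])),c)
E
```

```text
head 563 [[-11.6858  -7.9724 108.5773]
 [-11.3308  -7.8318 109.1635]
 [  6.2571   0.0536 110.4728]
 [ 23.202    7.0249 111.8131]
 [ 23.4801   7.8663 112.9924]] ((5.988128662109375, -0.06920719146728516), (35.1592903137207, 15.559420585632324), 0.7442656755447388)
0.8972144546126206 [ 6.2722 -0.338 ]
shank 174 [[ 44.5241  -4.8025 116.981 ]
 [ 44.9661  -4.7733 117.1651]
 [ 52.6171   0.1137 118.9589]
 [ 61.5551   4.9517 122.8863]
 [ 61.5871   4.977  123.1067]] ((53.061256408691406, 0.07142305374145508), (9.784113883972168, 17.05135726928711), 89.86468505859375)
1.1179741757642485 [52.7446  0.1893]
ring 275 [[ 30.2159 -19.5198  79.6653]
 [ 31.3875 -18.9099  81.2962]
 [ 44.2384   0.17    85.901 ]
 [ 48.6972  18.8904 103.3332]
 [ 48.8971  19.7678 104.1401]] ((39.58559036254883, 0.12512779235839844), (18.634408950805664, 39.28171157836914), 0.18925869464874268)
-89.42823867835828 [42.6035  0.2936]
```

{"name": "move_arm", "arguments": {
  "motion": [
    [[0,0,0.035,0,0,0.002],[0,0,0.035,0,0,0],[0,0,0.035,0,0,0],[0,0,0.027,0,0,0],[0,0,0.009,0,0,0]]
  ],
  "jaw": 0.0
}}

```text
t: 4.5
position: [0.4425, 0.1086, 0.0164]
ee_rot: [[0.939, -0.345, -0.001], [-0.345, -0.939, -0.0], [-0.001, 0.001, -1.0]]
contact_force: [-0.1, -0.4, 0.1]
width: 0.0444
gripper_force: 0.0
```

{"name": "move_arm", "arguments": {
  "motion": [
    [[0,0,0,0,0,0],[0,0,0,0,0,0],[0,0,0,0,0,0],[0,0,0,0,0,0],[0,0,0,0,0,0]]
  ],
  "jaw": -1,
  "squeeze": 45
}}

```text
t: 5.0
position: [0.4428, 0.1096, 0.018]
ee_rot: [[0.939, -0.344, 0.001], [-0.344, -0.939, -0.0], [0.001, -0.0, -1.0]]
contact_force: [0.5, 0.2, 0.4]
width: 0.0063
gripper_force: 0.0
```

```bash
python3 - <<'E'
from h import *
import pickle
s=state();print(s["t"],s["width"],s["gripper_force"],s["position"])
p=shot("wrist");pickle.dump(p,open("w3.pkl","wb"));save(p,"w3.png",(100,40,460,300),2)
s=state();print(s["t"],s["width"],s["gripper_force"])
E
```

```text
5.0 0.006259397157944344 0.0 [0.44277977 0.10963215 0.01795168]
5.05 0.0019049851308763307 0.0
```

View pics/w3.png

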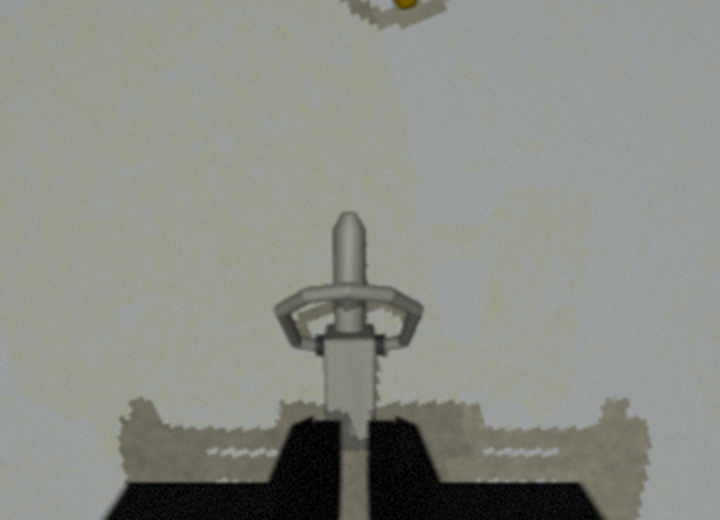

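```bash
python3 - <<'E'
from h import *
import pickle
np.set_printoptions(precision=1,suppress=True)
p=pickle.load(open("w3.pkl","rb"));P=pts(p);s=p["s"]
R=np.array(s["ee_rot"]);Q=(P-s["position"])@R*1e3
c=274
for v in range(205,300,6): print(v,*[ (Q[v,u].round(1),P[v,u,2].round(4)) for u in(c-14,c+1,c+14)])
E
```

```text
205 (array([ 21.5, -10.3,  16.8]), np.float64(0.0012)) (array([25.2, -0.3,  5.5]), np.float64(0.0125)) (array([21.3,  8.2, 17.3]), np.float64(0.0007))
211 (array([20.4, -9.8,  7.9]), np.float64(0.0101)) (array([23.7, -0.3, -1.3]), np.float64(0.0193)) (array([19.9,  7.9,  9.3]), np.float64(0.0087))
217 (array([16.1, -9.9,  8.6]), np.float64(0.0094)) (array([19.7, -0.3, -0.9]), np.float64(0.0189)) (array([15.8,  8. ,  9.6]), np.float64(0.0084))
223 (array([  9.1, -10.5,  16. ]), np.float64(0.0019)) (array([15.7, -0.3, -0.8]), np.float64(0.0188)) (array([ 8.5,  8.4, 17.4]), np.float64(0.0005))
229 (array([  4.1, -10.6,  17.4]), np.float64(0.0006)) (array([12.1, -0.3, -1.5]), np.float64(0.0194)) (array([ 4.5,  8.4, 16.5]), np.float64(0.0014))
235 (array([ -0.4, -10.7,  17.5]), np.float64(0.0005)) (array([ 7.8, -0.3, -0.8]), np.float64(0.0188)) (array([-0.1,  8.5, 16.9]), np.float64(0.0011))
241 (array([ -4.9, -10.8,  17.6]), np.float64(0.0004)) (array([ 3.8, -0.3, -0.9]), np.float64(0.0189)) (array([-4.8,  8.5, 17.2]), np.float64(0.0007))
247 (array([ -9.3, -10.9,  17.2]), np.float64(0.0
[... 648 characters left out ...]
]), np.float64(0.001)) (array([  7.1,   6.2, -41.9]), np.float64(0.0598))
277 (array([  7.6,  -7. , -48. ]), np.float64(0.066)) (array([-32.9,  -0.5,  16.6]), np.float64(0.0013)) (array([  7.3,   6. , -47.6]), np.float64(0.0655))
283 (array([  7.8,  -6.8, -53.3]), np.float64(0.0712)) (array([-37.9,  -0.5,  16.8]), np.float64(0.0011)) (array([  7. ,   5.8, -52.1]), np.float64(0.0701))
289 (array([  7.3,  -6.6, -57.2]), np.float64(0.0751)) (array([-43. ,  -0.5,  16.8]), np.float64(0.0011)) (array([  7.3,   5.6, -57.2]), np.float64(0.0752))
295 (array([  7.1,  -6.3, -61.2]), np.float64(0.0791)) (array([-48.8,  -0.5,  17.7]), np.float64(0.0002)) (array([  7.1,   5.5, -61.2]), np.float64(0.0792))
```

```bash
python3 - <<'E'
from h import *
import pickle
np.set_printoptions(precision=1,suppress=True)
for f in("w1.pkl","w2.pkl","w3.pkl"):
    p=pickle.load(open(f,"rb"));P=pts(p);s=p["s"]
    R=np.array(s["ee_rot"]);Q=(P-s["position"])@R*1e3
    m=(p["depth"]>0)&(Q[...,2]<14)&(abs(Q[...,0])<12)&(P[...,2]>.023)
    q=Q[m];i=np.argsort(-q[:,2])[:2000:200];print(f,s["width"],q[i])
E
```

```text
w1.pkl 0.08830514596518221 [[  6.4 -49.1 -18.2]
 [ -7.4  44.7 -23. ]
 [  8.3  55.6 -25.7]
 [  2.5 -43.4 -28.1]
 [  9.2 -51.5 -30.5]
 [ -7.5  44.4 -32.7]
 [  7.4 -45.3 -34.7]
 [  5.1  44.7 -36.8]
 [  2.8  44.4 -38.6]
 [ -0.8  45.3 -40.2]]
w2.pkl 0.05030350139561726 [[  6.7 -25.4 -19. ]
 [  9.2 -34.9 -23.8]
 [  8.8  37.6 -26.7]
 [  6.9  32.8 -29.8]
 [ -8.2  25.8 -32.6]
 [  4.1  25.8 -35.1]
 [  7.2  28.3 -37.5]
 [  2.2 -24.6 -39.5]
 [  8.9  33.8 -41.3]
 [ -9.5  26.8 -42.9]]
w3.pkl 0.006259397157944344 [[  9.6 148.3  -5.1]
 [  3.3 153.  -12.4]
 [  5.5 153.  -12.9]
 [ 10.2 147.2 -13.4]
 [  7.    9.7 -20.7]
 [  6.8  -5.1 -25.1]
 [  7.5   8.2 -29.6]
 [  7.3  -9.9 -33.4]
 [  6.5   6.4 -37.1]
 [  5.8  -2.6 -39.7]]
```

The jaws closed above the head. The depth images show the real fingertips about 19.5 mm behind the reported TCP rather than 14 mm ahead, in all three pictures. I'll reopen and go about 34 mm lower, watching the force.

{"name": "move_arm", "arguments": {
  "motion": [
    [[0,0,0,0,0,0],[0,0,0,0,0,0],[0,0,0,0,0,0],[0,0,0,0,0,0],[0,0,0,0,0,0]]
  ],
  "jaw": 0.0
}}

```text
t: 5.55
position: [0.4421, 0.1096, 0.0172]
ee_rot: [[0.939, -0.344, -0.0], [-0.344, -0.939, 0.0], [-0.0, 0.0, -1.0]]
contact_force: [-0.7, -1.3, -0.2]
width: 0.0405
gripper_force: 0.0
```

{"name": "move_arm", "arguments": {
  "motion": [
    [[0,0,0.012,0,0,0],[0,0,0.012,0,0,0],[0,0,0.008,0,0,0],[0,0,0.004,0,0,0],[0,0,0,0,0,0]]
  ]
}}

```text
t: 6.05
position: [0.4415, 0.1096, -0.0124]
ee_rot: [[0.939, -0.344, -0.002], [-0.344, -0.939, 0.0], [-0.002, 0.001, -1.0]]
contact_force: [0.0, 0.4, 0.9]
width: 0.0441
gripper_force: 0.0
```

{"name": "move_arm", "arguments": {
  "motion": [
    [[0,0,0.002,0,0,0],[0,0,0.002,0,0,0],[0,0,0,0,0,0],[0,0,0,0,0,0],[0,0,0,0,0,0]]
  ]
}}

```text
t: 6.55
position: [0.4423, 0.1097, -0.0146]
ee_rot: [[0.939, -0.344, 0.0], [-0.344, -0.939, 0.0], [0.0, -0.0, -1.0]]
contact_force: [-0.1, -0.0, 0.8]
width: 0.0444
gripper_force: 0.0
```

{"name": "move_arm", "arguments": {
  "motion": [
    [[0,0,0,0,0,0],[0,0,0,0,0,0],[0,0,0,0,0,0],[0,0,0,0,0,0],[0,0,0,0,0,0]]
  ],
  "jaw": -1,
  "squeeze": 45
}}

```text
t: 7.05
position: [0.4422, 0.1097, -0.0148]
ee_rot: [[0.939, -0.344, 0.0], [-0.344, -0.939, 0.0], [-0.0, -0.0, -1.0]]
contact_force: [-0.0, 1.1, 0.8]
width: 0.0158
gripper_force: 44.9
```

{"name": "move_arm", "arguments": {
  "motion": [
    [[0,0,-0.02,0,0,0],[0,0,-0.035,0,0,0],[0,0,-0.035,0,0,0],[0,0,-0.035,0,0,0],[0,0,-0.035,0,0,0]]
  ]
}}

```text
t: 7.55
position: [0.4416, 0.1096, 0.114]
ee_rot: [[0.939, -0.344, -0.001], [-0.344, -0.939, -0.0], [-0.001, 0.0, -1.0]]
contact_force: [-0.0, 1.0, -1.9]
width: 0.0154
gripper_force: 44.9
```

```bash
python3 - <<'E'
from h import *
go([.511,-.063,.1],np.radians(-22.9))
E
```

```text
shift/800: [0.1558 0.1727 0.0174]  turn/360: [0.0001 0.0001 0.0077]  total mm [124.6 138.2  13.9]
```

{"name": "move_arm", "arguments": {
  "motion": [
    [[0.0312,0.0345,0.0035,0,0,0],[0.0312,0.0345,0.0035,0,0,0],[0.0312,0.0345,0.0035,0,0,0],[0.0312,0.0345,0.0035,0,0,0],[0.0312,0.0345,0.0035,0,0,0.0077]]
  ]
}}

```text
t: 8.05
position: [0.5118, -0.0642, 0.0988]
ee_rot: [[0.921, -0.39, -0.001], [-0.39, -0.921, 0.0], [-0.001, -0.0, -1.0]]
contact_force: [0.5, -0.8, -2.1]
width: 0.0156
gripper_force: 44.9
```

```bash
cat > fit.py <<'E'
from h import *
import pickle,sys
np.set_printoptions(precision=2,suppress=True)
p=shot("wrist");P=pts(p);s=p["s"];print(s["t"],np.round(s["position"],4),s["contact_force"])
pickle.dump(p,open(sys.argv[1]+".pkl","wb"));save(p,sys.argv[1]+".png",k=1.4)
R=np.array(s["ee_rot"]);print("yaw",np.degrees(np.arctan2(R[1,0],R[0,0])))
Q=(P-s["position"])@R*1e3
ok=p["depth"]>0;px=p["pixels"]
hsv=cv2.cvtColor(px,cv2.COLOR_RGB2HSV)
cop=ok&(hsv[...,1]>110)&(hsv[...,0]<15)&(P[...,2]>.07)&(P[...,2]<.085)
q=Q[cop][:,:2];y=q[:,1]
# bar edges: per-y-slice extreme x
ys=np.arange(40,y.max()-8,4);lo=[];hi=[];yy=[]
for a in ys:
    k=q[abs(y-a)<2,0]
    if len(k)>20: lo.append(np.percentile(k,2));hi.append(np.percentile(k,98));yy.append(a)
if len(yy)>3:
    f1=np.polyfit(yy,lo,1);f2=np.polyfit(yy,hi,1);print("bar edges x=a*y+b",f1,f2,"slope deg",np.degrees(np.arctan([f1[0],f2[0]])))
print("bar y range",np.percentile(y,[.2,99.8]),cv2.minAreaRect(q.astype(np.float32)))
st=ok&(P[...,2]>.112)&(P[...,2]<.1185)&(abs(Q[...,1])<30)&(Q[...,0]>75)&(Q[...,0]<140)
q=Q[st];print("studtop",len(q),np.percentile(q,[1,50,99],0),cv2.minAreaRect(q[:,:2].astype(np.float32)))
zu=-.0148*1e3
hd=ok&(abs(Q[...,1])<9)&(Q[...,0]>6)&(Q[...,0]<30)&(abs(Q[...,2]-(zu-18))<3)
q=Q[hd];print("head",len(q),np.percentile(q,[1,50,99],0))
sh=ok&(abs(Q[...,1])<9)&(Q[...,0]>44)&(Q[...,0]<75)&(abs(Q[...,2]-(zu-9))<4)
q=Q[sh];print("shank",len(q),np.percentile(q,[1,50,99],0))
if len(q)>20: print("shank y,z vs x",np.polyfit(q[:,0],q[:,1],1),np.polyfit(q[:,0],q[:,2],1))
E
python3 fit.py w4
```

```text
8.05 [ 0.51 -0.06  0.1 ] [ 0.48 -0.8  -2.12]
yaw -22.95225725840298
bar edges x=a*y+b [ 0.01 93.8 ] [  0.02 123.41] slope deg [0.84 1.17]
bar y range [-24.76 158.62] ((109.48727416992188, 69.93973541259766), (190.74942016601562, 34.41660690307617), 88.95662689208984)
studtop 2378 [[ 94.68 -12.49 -19.68]
 [106.85  -1.36 -17.21]
 [118.01   9.19 -13.9 ]] ((105.62855529785156, -1.6516542434692383), (21.996414184570312, 25.310697555541992), 88.6673355102539)
head 1188 [[  6.15  -7.88 -35.03]
 [ 16.5    0.45 -33.5 ]
 [ 25.57   8.09 -30.31]]
shank 665 [[ 44.21  -4.56 -27.26]
 [ 52.51   0.   -25.27]
 [ 61.3    5.01 -20.67]]
shank y,z vs x [-0.01  0.86] [  0.08 -29.31]
```

View pics/w4.png

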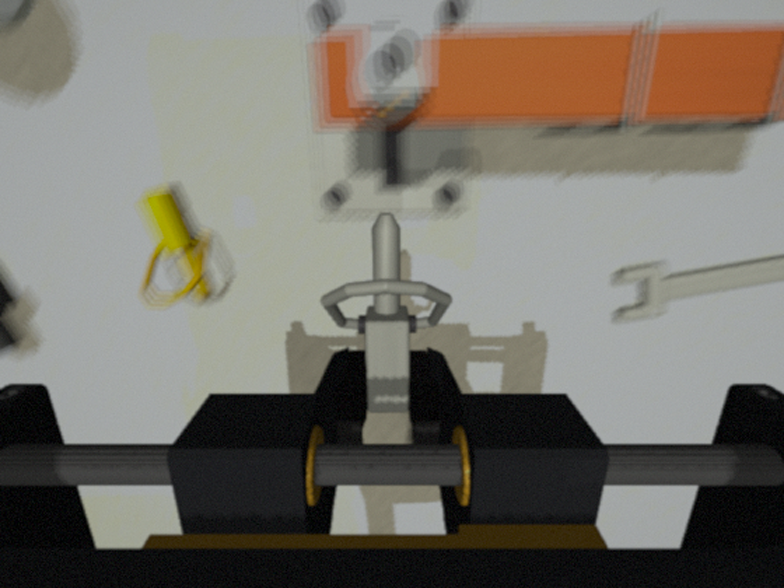

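The pin is held straight, tip at (386,215), with the stud ahead at (390,60). The picture is blurred by motion, so I repeat the measurement with the arm at rest.

```bash
python3 fit.py w5; python3 - <<'E'
from h import *
import pickle
np.set_printoptions(precision=2,suppress=True)
p=pickle.load(open("w5.pkl","rb"));P=pts(p);s=p["s"];R=np.array(s["ee_rot"]);Q=(P-s["position"])@R*1e3
# plate outline at z~8mm
v,u=np.mgrid[:420,:560]
m=(p["depth"]>0)&(P[...,2]>.0055)&(P[...,2]<.0105)&(Q[...,0]>40)&(Q[...,0]<180)&(abs(Q[...,1])<60)
q=Q[m];print("plate",np.percentile(q,[1,99],0),cv2.minAreaRect(q[:,:2].astype(np.float32)))
# cap
m=(p["depth"]>0)&(P[...,2]>.1165)&(Q[...,0]>80)&(abs(Q[...,1])<15);print("cap",m.sum(),Q[m].mean(0))
for x in range(96,120,4):
    k=(p["depth"]>0)&(abs(Q[...,0]-x)<1.5)&(P[...,2]>.112)&(P[...,2]<.1185)&(abs(Q[...,1])<20);k=Q[k];print(x,np.percentile(k[:,1],[1,99]),np.median(k[:,2]))
E
```

```text
8.1 [ 0.51 -0.07  0.1 ] [ 0.75 -5.53 -0.97]
yaw -23.28719822750601
bar edges x=a*y+b [ 0.03 86.47] [  0.03 118.92] slope deg [1.68 1.44]
bar y range [-35.43 167.08] ((104.5867691040039, 66.64669799804688), (205.34217834472656, 33.805267333984375), 88.36753845214844)
studtop 2260 [[ 90.24 -16.82 -18.98]
 [102.77  -5.85 -16.55]
 [113.81   4.72 -13.36]] ((101.471923828125, -6.045968055725098), (22.10890769958496, 25.225292205810547), 88.12744903564453)
head 1196 [[  6.19  -7.93 -35.07]
 [ 16.53   0.46 -33.54]
 [ 25.6    8.1  -30.18]]
shank 663 [[ 44.07  -4.55 -27.42]
 [ 52.4    0.02 -25.3 ]
 [ 61.31   5.03 -21.24]]
shank y,z vs x [-0.01  0.84] [  0.08 -28.96]
plate [[ 40.89 -50.91  88.97]
 [157.18  38.34  92.22]] ((98.37571716308594, -6.236358642578125), (90.36512756347656, 119.18242645263672), 88.3555908203125)
cap 800 [102.85  -5.38 -18.55]
96 [-16.46   4.76] -16.560476435219073
100 [-16.8    4.73] -16.632818569057626
104 [-16.94   4.69] -16.760004095016292
108 [-16.74   4.66] -16.620638564882288
112 [-17.05   4.62] -16.483149796470226Traceback (most recent call last):
  File "<stdin>", line 12, in <module>
    return _quantile_unchecked(
        a, q, axis, out, overwrite_input, method, keepdims, weights)
    return _ureduce(a,
                    func=_quantile_ureduce_func,
    ...<5 lines>...
                    overwrite_input=overwrite_input,
                    method=method)
    r = func(a, **kwargs)
    result = _quantile(arr,
                       quantiles=q,
    ...<2 lines>...
                       out=out,
                       weights=wgt)
    slices_having_nans = np.isnan(arr[-1, ...])
                                  ~~~^^^^^^^^^
IndexError: index -1 is out of bounds for axis 0 with size 0
```

{"name": "move_arm", "arguments": {
  "motion": [
    [[0,0,0,0,0,-0.0046],[0,0,0,0,0,0],[0,0,0,0,0,0],[0,0,0,0,0,0],[0,0,0,0,0,0]]
  ]
}}

```text
t: 8.65
position: [0.5117, -0.0622, 0.0993]
ee_rot: [[0.932, -0.361, 0.0], [-0.361, -0.932, 0.0], [0.0, -0.0, -1.0]]
contact_force: [0.5, 0.2, -0.6]
width: 0.0158
gripper_force: 44.9
```

```bash
cat >> fit.py <<'E'
m=ok&(P[...,2]>.0055)&(P[...,2]<.0105)&(Q[...,0]>40)&(Q[...,0]<180)&(abs(Q[...,1])<60)
q=Q[m];print("plate",cv2.minAreaRect(q[:,:2].astype(np.float32)))
m=ok&(P[...,2]>.117)&(P[...,2]<.1195)&(Q[...,0]>80)&(abs(Q[...,1])<15);print("cap",m.sum(),Q[m].mean(0))
E
python3 fit.py w6; python3 -c "
from h import *
s=state();print(s['t'],s['position'],s['contact_force'])"
```

```text
8.65 [ 0.51 -0.06  0.1 ] [ 0.5   0.21 -0.56]
yaw -21.190546320514486
bar edges x=a*y+b [-0.01 91.8 ] [ -0.01 124.03] slope deg [-0.53 -0.64]
bar y range [-25.59 163.04] ((107.19171905517578, 72.07083892822266), (33.97880554199219, 196.43435668945312), 0.42251259088516235)
studtop 2365 [[ 95.62  -7.32 -19.03]
 [107.53   3.6  -16.55]
 [118.59  14.34 -13.27]] ((106.44955444335938, 3.609877586364746), (25.32470703125, 22.03090476989746), 1.1456670761108398)
head 1197 [[  6.27  -7.8  -35.  ]
 [ 16.53   0.4  -33.49]
 [ 25.53   8.03 -30.5 ]]
shank 666 [[ 44.1   -4.61 -27.35]
 [ 52.41  -0.05 -25.34]
 [ 61.28   4.97 -20.79]]
shank y,z vs x [-0.02  1.25] [  0.08 -29.31]
plate ((101.34977722167969, 3.4285545349121094), (116.81291961669922, 90.42286682128906), 0.46627241373062134)
cap 478 [107.93   3.29 -18.98]
8.7 [ 0.5118128  -0.06236026  0.09936538] [-0.06403814  0.60946137 -1.45011625]
```

{"name": "move_arm", "arguments": {
  "motion": [
    [[0,0,0,0,0,0.0014],[0,0.003,0.0125,0,0,0],[0.0125,0,0.0125,0,0,0],[0.02,0,0,0,0,0],[0,0,0,0,0,0]]
  ]
}}

```text
t: 9.2
position: [0.536, -0.0756, 0.0785]
ee_rot: [[0.929, -0.371, 0.0], [-0.371, -0.929, -0.0], [0.0, 0.0, -1.0]]
contact_force: [-0.4, -0.2, -0.6]
width: 0.0155
gripper_force: 44.9
```

{"name": "move_arm", "arguments": {
  "motion": [
    [[0,0,0,0,0,0],[0,0,0,0,0,0],[0,0,0,0,0,0],[0,0,0,0,0,0],[0,0,0,0,0,0]]
  ]
}}

```text
t: 9.7
position: [0.535, -0.0747, 0.0794]
ee_rot: [[0.929, -0.371, 0.0], [-0.371, -0.929, -0.0], [0.0, 0.0, -1.0]]
contact_force: [0.1, -0.3, -1.6]
width: 0.0155
gripper_force: 44.9
```

```bash
python3 fit.py w7; python3 - <<'E'
from h import *
s=state();print(s["position"],s["t"])
E
```

```text
9.7 [ 0.54 -0.07  0.08] [ 0.08 -0.26 -1.62]
yaw -21.75493251216332
bar edges x=a*y+b [ 0.   65.55] [-0.  97.9] slope deg [ 0.06 -0.05]
bar y range [-29.69 156.14] ((81.68770599365234, 64.12256622314453), (33.69453811645508, 188.67616271972656), 0.033303361386060715)
studtop 2025 [[ 75.36 -11.39 -39.03]
 [ 85.42  -0.72 -36.56]
 [ 92.72  10.26 -35.03]] ((83.91146087646484, -0.573577880859375), (17.826396942138672, 22.09977912902832), 0.09463385492563248)
head 1195 [[  6.24  -7.85 -34.92]
 [ 16.5    0.41 -33.52]
 [ 25.51   8.07 -30.25]]
shank 660 [[ 44.26  -4.6  -27.33]
 [ 52.51  -0.03 -25.29]
 [ 61.24   4.98 -21.18]]
shank y,z vs x [-0.01  0.73] [  0.08 -29.22]
plate ((88.59843444824219, -0.5193405151367188), (90.20652770996094, 97.1681900024414), 89.98802185058594)
cap 355 [ 84.09  -0.75 -39.03]
[ 0.53503424 -0.07472179  0.07935331] 9.75
```

View pics/w7.png

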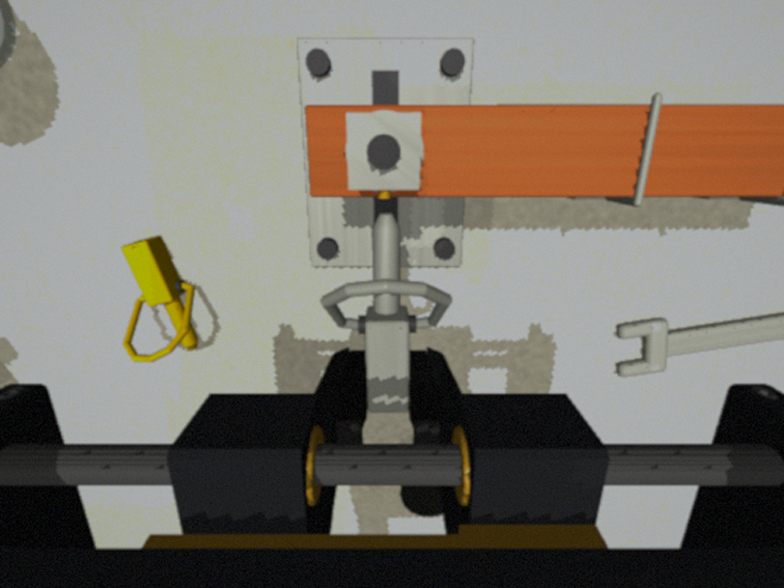

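The tip at (386,215) is about 10 mm before the stud face, aligned in yaw, and the brass button is visible at (384,195). Only a 0.7 mm lateral fix remains, then I insert slowly.

{"name": "move_arm", "arguments": {
  "motion": [
    [[0,-0.0009,0,0,0,0],[0.006,0,0,0,0,0],[0.005,0,0,0,0,0],[0.0025,0,0,0,0,0],[0.0,0,0,0,0,0]]
  ]
}}

```text
t: 10.25
position: [0.5458, -0.0783, 0.0792]
ee_rot: [[0.929, -0.371, 0.0], [-0.371, -0.929, -0.0], [0.0, -0.0, -1.0]]
contact_force: [0.8, -0.4, -0.7]
width: 0.0157
gripper_force: 44.9
```

{"name": "move_arm", "arguments": {
  "motion": [
    [[0.0015,0,0,0,0,0],[0.0015,0,0,0,0,0],[0.0015,0,0,0,0,0],[0,0,0,0,0,0],[0,0,0,0,0,0]]
  ]
}}

```text
t: 10.75
position: [0.5487, -0.0794, 0.0792]
ee_rot: [[0.929, -0.371, -0.0], [-0.371, -0.929, 0.0], [-0.0, -0.0, -1.0]]
contact_force: [-0.6, 0.0, -1.6]
width: 0.0156
gripper_force: 44.9
```

{"name": "move_arm", "arguments": {
  "motion": [
    [[0.002,0,0,0,0,0],[0.002,0,0,0,0,0],[0.002,0,0,0,0,0],[0.002,0,0,0,0,0],[0.001,0,0,0,0,0]]
  ]
}}

```text
t: 11.25
position: [0.5556, -0.0822, 0.0792]
ee_rot: [[0.929, -0.371, -0.0], [-0.371, -0.929, 0.0], [-0.0, -0.0, -1.0]]
contact_force: [-0.9, -0.5, -1.8]
width: 0.0154
gripper_force: 44.9
```

{"name": "move_arm", "arguments": {
  "motion": [
    [[0.002,0,0,0,0,0],[0.002,0,0,0,0,0],[0.002,0,0,0,0,0],[0.002,0,0,0,0,0],[0.001,0,0,0,0,0]]
  ]
}}

```text
t: 11.75
position: [0.5606, -0.0842, 0.0785]
ee_rot: [[0.929, -0.371, -0.004], [-0.371, -0.929, 0.001], [-0.004, 0.0, -1.0]]
contact_force: [-7.4, 2.6, 0.2]
width: 0.0153
gripper_force: 44.9
```

{"name": "move_arm", "arguments": {
  "motion": [
    [[0.002,0,0,0,0,0],[0.002,0,0,0,0,0],[0.002,0,0,0,0,0],[0.002,0,0,0,0,0],[0.001,0,0,0,0,0]]
  ]
}}

```text
t: 12.25
position: [0.5673, -0.0868, 0.0786]
ee_rot: [[0.929, -0.371, -0.004], [-0.371, -0.929, 0.001], [-0.004, 0.0, -1.0]]
contact_force: [-5.8, 2.3, -1.3]
width: 0.0157
gripper_force: 44.9
```

{"name": "move_arm", "arguments": {
  "motion": [
    [[0.002,0,0,0,0,0],[0.002,0,0,0,0,0],[0.002,0,0,0,0,0],[0.001,0,0,0,0,0],[0,0,0,0,0,0]]
  ]
}}

```text
t: 12.75
position: [0.5728, -0.089, 0.0786]
ee_rot: [[0.929, -0.371, -0.003], [-0.371, -0.929, 0.001], [-0.003, 0.0, -1.0]]
contact_force: [-4.9, 1.2, -1.3]
width: 0.0155
gripper_force: 44.9
```

{"name": "move_arm", "arguments": {
  "motion": [
    [[0.001,0,0,0,0,0],[0.001,0,0,0,0,0],[0.001,0,0,0,0,0],[0.0005,0,0,0,0,0],[0,0,0,0,0,0]]
  ]
}}

```text
t: 13.25
position: [0.5752, -0.0899, 0.0785]
ee_rot: [[0.929, -0.371, -0.003], [-0.371, -0.929, 0.001], [-0.004, 0.0, -1.0]]
contact_force: [-5.7, 1.9, 0.5]
width: 0.0154
gripper_force: 44.9
```

```bash
python3 fit.py w8 | grep -v shank; python3 - <<'E'
from h import *
p=cv2.imread("pics/w8.png");cv2.imwrite("pics/w8c.png",cv2.resize(p[100:450,250:550],None,fx=1.7,fy=1.7))
E
```

```text
13.25 [ 0.58 -0.09  0.08] [-5.71  1.92  0.48]
yaw -21.74969164494013
bar edges x=a*y+b [-0.   23.32] [ 0.   54.95] slope deg [-0.15  0.24]
bar y range [-28.92 168.85] ((38.07152557373047, 71.01071166992188), (200.67120361328125, 35.79616165161133), 89.96987915039062)Traceback (most recent call last):
  File "fit.py", line 21, in <module>
    q=Q[st];print("studtop",len(q),np.percentile(q,[1,50,99],0),cv2.minAreaRect(q[:,:2].astype(np.float32)))
                                   ~~~~~~~~~~~~~^^^^^^^^^^^^^^^
    return _quantile_unchecked(
        a, q, axis, out, overwrite_input, method, keepdims, weights)
    return _ureduce(a,
                    func=_quantile_ureduce_func,
    ...<5 lines>...
                    overwrite_input=overwrite_input,
                    method=method)
    r = func(a, **kwargs)
    result = _quantile(arr,
                       quantiles=q,
    ...<2 lines>...
                       out=out,
                       weights=wgt)
    slices_having_nans = np.isnan(arr[-1, ...])
                                  ~~~^^^^^^^^^
IndexError: index -1 is out of bounds for axis 0 with size 0
```

View pics/w8c.png

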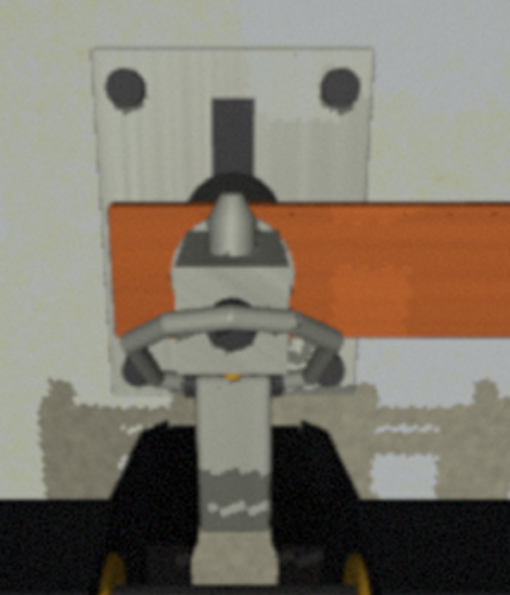

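The pin is well in: the tip shows beyond the stud at (232,200), and the brass button sits right at the shoulder at (232,377) with about 2–3 mm to go. I continue in small steps.

{"name": "move_arm", "arguments": {
  "motion": [
    [[0.0006,0,0,0,0,0],[0.0006,0,0,0,0,0],[0.0006,0,0,0,0,0],[0,0,0,0,0,0],[0,0,0,0,0,0]]
  ]
}}

```text
t: 13.8
position: [0.5764, -0.0904, 0.0785]
ee_rot: [[0.929, -0.371, -0.004], [-0.371, -0.929, 0.001], [-0.004, 0.0, -1.0]]
contact_force: [-6.4, 1.8, -0.4]
width: 0.0156
gripper_force: 44.9
```

{"name": "move_arm", "arguments": {
  "motion": [
    [[0.0006,0,0,0,0,0],[0.0006,0,0,0,0,0],[0,0,0,0,0,0],[0,0,0,0,0,0],[0,0,0,0,0,0]]
  ]
}}

```text
t: 14.3
position: [0.5773, -0.0907, 0.0785]
ee_rot: [[0.929, -0.371, -0.004], [-0.371, -0.929, 0.001], [-0.004, 0.0, -1.0]]
contact_force: [-6.3, 2.2, -1.3]
width: 0.0156
gripper_force: 44.9
```

{"name": "move_arm", "arguments": {
  "motion": [
    [[0.0005,0,0,0,0,0],[0.0005,0,0,0,0,0],[0,0,0,0,0,0],[0,0,0,0,0,0],[0,0,0,0,0,0]]
  ]
}}

```text
t: 14.8
position: [0.5774, -0.0907, 0.0785]
ee_rot: [[0.929, -0.37, -0.005], [-0.37, -0.929, 0.002], [-0.005, 0.0, -1.0]]
contact_force: [-9.4, 3.9, 1.2]
width: 0.0159
gripper_force: 44.9
```

{"name": "move_arm", "arguments": {
  "motion": [
    [[0.0005,0,0,0,0,0],[0.0005,0,0,0,0,0],[0,0,0,0,0,0],[0,0,0,0,0,0],[0,0,0,0,0,0]]
  ]
}}

```text
t: 15.3
position: [0.5774, -0.0907, 0.0784]
ee_rot: [[0.929, -0.37, -0.007], [-0.37, -0.929, 0.002], [-0.007, 0.0, -1.0]]
contact_force: [-12.0, 4.5, 5.4]
width: 0.0158
gripper_force: 44.9
```

{"name": "move_arm", "arguments": {
  "motion": [
    [[0.0006,0,0,0,0,0],[0.0006,0,0,0,0,0],[0,0,0,0,0,0],[0,0,0,0,0,0],[0,0,0,0,0,0]]
  ]
}}

```text
t: 15.8
position: [0.5774, -0.0907, 0.0783]
ee_rot: [[0.929, -0.37, -0.009], [-0.37, -0.929, 0.003], [-0.009, 0.0, -1.0]]
contact_force: [-15.3, 5.1, 6.7]
width: 0.0156
gripper_force: 44.9
```

```bash
python3 - <<'E'
from h import *
import pickle
np.set_printoptions(precision=2,suppress=True)
p=shot("wrist");pickle.dump(p,open("w9.pkl","wb"));save(p,"w9c.png",(200,150,350,300),4)
P=pts(p);s=p["s"];R=np.array(s["ee_rot"]);Q=(P-s["position"])@R*1e3
for f in("w8.pkl","w9.pkl"):
    p=pickle.load(open(f,"rb"));P=pts(p);s=p["s"];R=np.array(s["ee_rot"]);Q=(P-s["position"])@R*1e3
    print(f);[print(v,Q[v,272],Q[v,276],Q[v,280],p["pixels"][v,276]) for v in range(220,238,2)]
    m=(p["depth"]>0)&(P[...,2]>.085)&(P[...,2]<.104)&(abs(Q[...,1])<7)&(Q[...,0]>45);q=Q[m];print("shank end beyond",len(q),np.percentile(q,[50,90,98],0))
E
```

```text
w8.pkl
220 [ 32.16  -1.43 -38.29] [ 31.72   0.44 -37.15] [ 31.56   2.34 -36.74] [144 146 134]
222 [ 30.62  -1.46 -36.92] [ 31.05   0.44 -38.03] [ 30.89   2.33 -37.63] [149 151 137]
224 [ 29.95  -1.45 -37.82] [ 29.79   0.44 -37.41] [ 30.06   2.33 -38.08] [148 150 138]
226 [ 28.72  -1.47 -37.28] [ 28.84   0.44 -37.59] [ 28.52   2.35 -36.81] [150 149 137]
228 [ 27.88  -1.47 -37.74] [ 27.86   0.44 -37.7 ] [ 27.92   2.34 -37.84] [154 139 104]
230 [ 24.82  -1.55 -32.97] [ 25.69   0.43 -35.03] [ 24.74   2.4  -32.79] [157 119  45]
232 [ 23.99  -1.55 -33.54] [ 23.8    0.42 -33.1 ] [ 24.19   2.39 -33.99] [130 133 124]
234 [ 22.69  -1.56 -33.02] [ 23.05   0.42 -33.83] [ 23.08   2.4  -33.92] [145 147 134]
236 [ 22.22  -1.55 -34.39] [ 21.52   0.42 -32.83] [ 21.66   2.41 -33.15] [146 149 136]
shank end beyond 336 [[ 55.08   0.45 -24.07]
 [ 60.19   4.93 -19.63]
 [ 61.25   6.56  -9.76]]
w9.pkl
220 [ 32.74  -1.41 -39.8 ] [ 33.13   0.45 -40.81] [ 33.08   2.29 -40.67] [60 60 58]
222 [ 32.24  -1.39 -41.05] [ 32.25   0.45 -41.07] [ 32.19   2.29 -40.93] [60 60 60]
224 [ 29.8   -1.46 -37.44] [ 31.65   0.45 -42.06] [ 30.31   2.32 -38.72] [99 98 91]
226 [ 28.87  -1.46 -37.67] [ 28.84   0.44 -37.59] [ 29.24   2.32 -38.57] [152 155 139]
228 [ 27.77  -1.47 -37.48] [ 27.91   0.43 -37.83] [ 28.15   2.33 -38.41] [143 145 133]
230 [ 26.93  -1.47 -37.92] [ 27.24   0.44 -38.67] [ 26.79   2.34 -37.62] [147 150 137]
232 [ 25.82  -1.48 -37.75] [ 25.95   0.43 -38.05] [ 25.64   2.35 -37.35] [146 148 137]
234 [ 23.18  -1.55 -34.13] [ 23.4    0.42 -34.63] [ 23.23   2.39 -34.25] [146 147 135]
236 [ 21.97  -1.56 -33.84] [ 22.     0.42 -33.9 ] [ 22.43   2.39 -34.86] [144 147 135]
shank end beyond 381 [[ 53.56   0.45 -24.68]
 [ 59.89   4.9  -20.93]
 [ 61.12   6.49 -11.38]]
```

View pics/w9c.png

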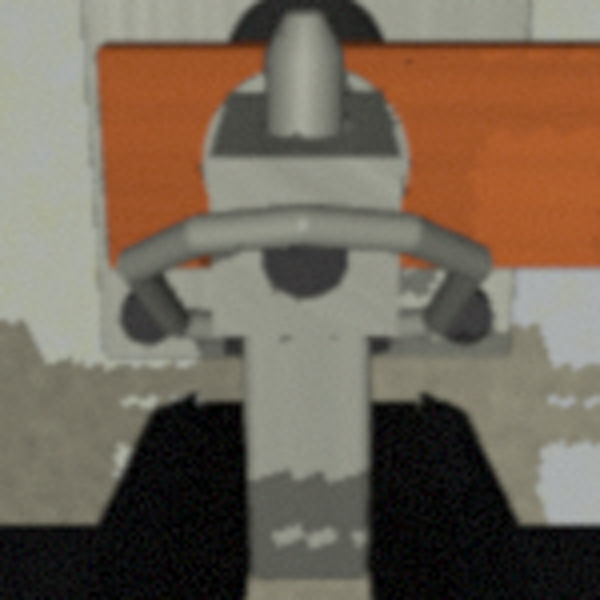

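The shoulder sits against the stud with no brass visible any more (around (305,337)), and the pin protrudes beyond the stud. The push was about 16 N. I relax the push, let go and rise.

{"name": "move_arm", "arguments": {
  "motion": [
    [[-0.001,0,0,0,0,0],[-0.001,0,0,0,0,0],[0,0,0,0,0,0],[0,0,0,0,0,0],[0,0,0,0,0,0]]
  ]
}}

```text
t: 16.35
position: [0.5774, -0.0907, 0.0784]
ee_rot: [[0.929, -0.37, -0.005], [-0.37, -0.929, 0.002], [-0.006, 0.0, -1.0]]
contact_force: [-9.0, 3.5, 1.7]
width: 0.0156
gripper_force: 44.9
```

{"name": "move_arm", "arguments": {
  "motion": [
    [[0,0,0,0,0,0],[0,0,0,0,0,0],[0,0,0,0,0,0],[0,0,0,0,0,0],[0,0,0,0,0,0]]
  ],
  "jaw": 0
}}

```text
t: 16.85
position: [0.5801, -0.092, 0.0795]
ee_rot: [[0.929, -0.371, 0.001], [-0.371, -0.929, -0.0], [0.001, -0.0, -1.0]]
contact_force: [-0.5, -0.2, -0.3]
width: 0.0442
gripper_force: 0.0
```

{"name": "move_arm", "arguments": {
  "motion": [
    [[0,0,-0.01,0,0,0],[0,0,-0.02,0,0,0],[0,0,-0.03,0,0,0],[0,0,-0.03,0,0,0],[0,0,0,0,0,0]]
  ]
}}

```text
t: 17.35
position: [0.5827, -0.0928, 0.1566]
ee_rot: [[0.929, -0.371, 0.008], [-0.371, -0.929, -0.003], [0.009, -0.0, -1.0]]
contact_force: [1.1, -0.0, -0.0]
width: 0.0439
gripper_force: 0.0
```

{"name": "move_arm", "arguments": {
  "motion": [
    [[0,0,0,0,0,0],[0,0,0,0,0,0],[0,0,0,0,0,0],[0,0,0,0,0,0],[0,0,0,0,0,0]]
  ],
  "jaw": -1,
  "squeeze": 20
}}

```text
t: 17.85
position: [0.5794, -0.0917, 0.1505]
ee_rot: [[0.929, -0.371, -0.001], [-0.371, -0.929, 0.0], [-0.001, 0.0, -1.0]]
contact_force: [-0.3, 0.2, 0.2]
width: 0.0064
gripper_force: 0.0
```

```bash
python3 - <<'E'
from h import *
import pickle
np.set_printoptions(precision=2,suppress=True)
p=shot("wrist");pickle.dump(p,open("w10.pkl","wb"))
P=pts(p);s=p["s"];R=np.array(s["ee_rot"]);print(s["t"],s["position"],s["width"])
d=np.array([.9289,-.3705,0]);n=np.array([.3705,.9289,0]);T0=np.array([.5774,-.0907,0])
B=np.stack([(P-T0)@d,(P-T0)@n,P[...,2]],-1)*1e3
ok=p["depth"]>0
m=ok&(B[...,0]>0)&(B[...,0]<70)&(abs(B[...,1])<24)
q=B[m&(B[...,2]>125)];print("ring",len(q),np.percentile(q,[1,50,99],0))
q=q[abs(q[:,1])<8];print("bow",np.percentile(q,[1,50,99],0))
q=B[m&(B[...,2]>108)&(B[...,2]<114.3)&(abs(B[...,1])<7)&(B[...,0]<30)];print("head",np.percentile(q,[1,50,99],0))
q=B[m&(B[...,2]>114.6)&(B[...,2]<119.5)];print("stud",np.percentile(q,[1,50,99],0))
q=B[m&(B[...,2]>92)&(B[...,2]<108)&(abs(B[...,1])<6)&(B[...,0]>45)];print("tip",np.percentile(q,[1,50,99],0))
t=T0+(19.5+30)*1e-3*d;t[2]=.150-.0195;go(t,np.radians(-21.75))
E
```

```text
17.85 [ 0.58 -0.09  0.15] 0.006419031561313367
ring 26482 [[  3.37 -23.52 138.94]
 [ 23.84   0.88 258.06]
 [ 43.15  23.54 273.71]]
bow [[  2.16  -7.86 139.57]
 [ 23.35   0.45 252.26]
 [ 46.65   7.85 273.85]]
head [[  0.34  -6.5  110.07]
 [ 12.31   0.24 111.61]
 [ 23.5    6.95 113.07]]
stud [[ 25.23 -17.11 114.71]
 [ 34.01  -0.54 116.09]
 [ 47.09  16.76 119.36]]
tip [[ 47.    -5.68  96.79]
 [ 53.06   0.15 104.03]
 [ 61.19   5.43 106.59]]
shift/800: [ 0.06 -0.    0.03]  turn/360: [ 0.  0. -0.]  total mm [47.2 -0.2 20.1]
```

{"name": "move_arm", "arguments": {
  "motion": [
    [[0.03,0,0,0,0,0],[0.03,0,0,0,0,0],[0,0,0.012,0,0,0],[0,0,0.012,0,0,0],[0,0,0,0,0,0]]
  ]
}}

```text
t: 18.4
position: [0.6219, -0.1086, 0.1291]
ee_rot: [[0.929, -0.371, -0.005], [-0.371, -0.929, 0.002], [-0.005, 0.0, -1.0]]
contact_force: [0.4, -0.4, -0.2]
width: 0.0008
gripper_force: 0.0
```

```bash
python3 - <<'E'
from h import *
import pickle
np.set_printoptions(precision=2,suppress=True)
p=pickle.load(open("w10.pkl","rb"))
P=pts(p);d=np.array([.9289,-.3705,0]);n=np.array([.3705,.9289,0]);T0=np.array([.5774,-.0907,0])
B=np.stack([(P-T0)@d,(P-T0)@n,P[...,2]],-1)*1e3
q=B[(p["depth"]>0)&(B[...,2]>130)&(B[...,2]<148)&(abs(B[...,1])<10)&(B[...,0]>25)&(B[...,0]<70)];print("bow",len(q),np.percentile(q,[1,50,99],0))
s=state();x=np.array(s["position"]);print(s["t"],x,"along",(x-T0)@d,"tips z",x[2]+.0195)
for th in(.95,.8,.65,.5,.4,.3,.2): print(th,19.5+48*np.cos(th),100+48*np.sin(th)+2)
E
```

```text
bow 215 [[ 43.45  -9.91 137.48]
 [ 45.9    0.   139.61]
 [ 48.25   9.94 141.87]]
18.4 [ 0.62 -0.11  0.13] along 0.04791334013034053 tips z 0.14862760224699184
0.95 47.420788294266416 141.04394422988995
0.8 52.94192204866394 136.43309236317708
0.65 57.712022330354685 131.0489474753299
0.5 61.62396297073789 125.01242585300174
0.4 63.710927712138485 120.69208043081522
0.3 65.35615147802909 116.1849699197443
0.2 66.5431957363796 111.53612787816294
```

{"name": "move_arm", "arguments": {
  "motion": [
    [[0.0025,0,0.0054,0,0,0],[0.0025,0,0.0054,0,0,0],[0.0025,0,0.0054,0,0,0],[0.005,0,0.0062,0,0,0],[0.005,0,0.0075,0,0,0]]
  ]
}}

```text
t: 18.9
position: [0.6396, -0.1156, 0.1099]
ee_rot: [[0.929, -0.371, 0.005], [-0.371, -0.929, -0.002], [0.006, -0.0, -1.0]]
contact_force: [2.1, -0.2, 4.3]
width: 0.0004
gripper_force: 1.6
```

{"name": "move_arm", "arguments": {
  "motion": [
    [[0.0025,0,0.005,0,0,0],[0.0025,0,0.006,0,0,0],[0.00125,0,0.006,0,0,0],[0,0,0,0,0,0],[0,0,0,0,0,0]]
  ]
}}

```text
t: 19.4
position: [0.6414, -0.1164, 0.0939]
ee_rot: [[0.929, -0.371, -0.001], [-0.371, -0.929, 0.0], [-0.001, 0.0, -1.0]]
contact_force: [0.8, 0.7, 0.3]
width: 0.0005
gripper_force: 0.0
```

```bash
python3 - <<'E'
from h import *
import pickle
np.set_printoptions(precision=2,suppress=True)
p=shot("wrist");pickle.dump(p,open("w11.pkl","wb"));save(p,"w11.png",(180,120,380,320),3);s=p["s"]
d=np.array([.9289,-.3705,0]);T0=np.array([.5774,-.0907,0])
x=np.array(s["position"]);print(s["t"],"along",(x-T0)@d*1e3,"tips z",x[2]*1e3+19.5,s["contact_force"])
E
```

```text
19.4 along 69.02542643114027 tips z 113.41271986830601 [0.84 0.7  0.26]
```

View pics/w11.png

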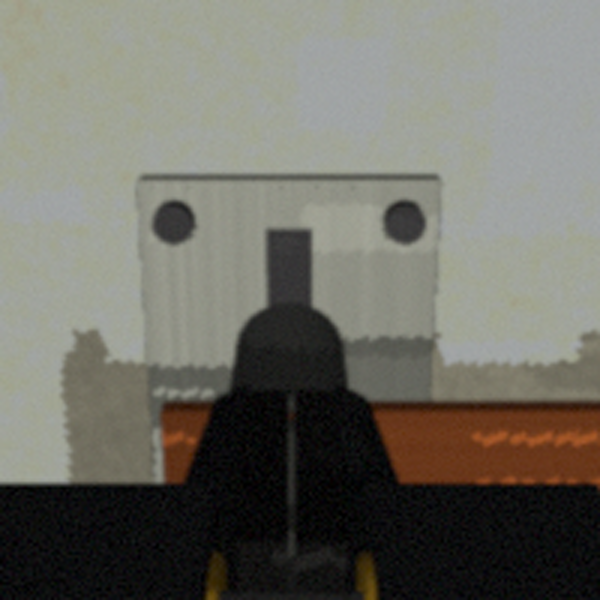

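The fingers hide the ring here. The force peaked at about 4 N and then dropped to zero, which fits a snap. I retreat and check by depth.

{"name": "move_arm", "arguments": {
  "motion": [
    [[0,0,-0.03,0,0,0],[0,0,-0.04,0,0,0],[-0.03,0,-0.03,0,0,0],[-0.045,0,0,0,0,0],[-0.01,0,0,0,0,0]]
  ]
}}

```text
t: 19.95
position: [0.5767, -0.0902, 0.1753]
ee_rot: [[0.929, -0.37, -0.0], [-0.37, -0.929, 0.0], [-0.0, -0.0, -1.0]]
contact_force: [-0.5, -0.6, -0.5]
width: 0.0003
gripper_force: 0.0
```

{"name": "move_arm", "arguments": {
  "motion": [
    [[0,0,0,0,0,0],[0,0,0,0,0,0],[0,0,0,0,0,0],[0,0,0,0,0,0],[0,0,0,0,0,0]]
  ]
}}

```text
t: 20.45
position: [0.5791, -0.0917, 0.1741]
ee_rot: [[0.929, -0.371, -0.0], [-0.371, -0.929, 0.0], [-0.001, 0.0, -1.0]]
contact_force: [-0.8, 0.1, -1.0]
width: 0.0005
gripper_force: 0.0
```

```bash
python3 - <<'E'
from h import *
import pickle
np.set_printoptions(precision=1,suppress=True)
p=shot("wrist");pickle.dump(p,open("w12.pkl","wb"));print(p["s"]["t"],p["s"]["position"],p["s"]["contact_force"])
P=pts(p);d=np.array([.9289,-.3705,0]);n=np.array([.3705,.9289,0]);T0=np.array([.5774,-.0907,0])
B=np.stack([(P-T0)@d,(P-T0)@n,P[...,2]],-1)*1e3
ok=(p["depth"]>0)&(B[...,0]>0)&(B[...,0]<85)
def pr(k,m): q=B[ok&m];print(k,len(q),np.percentile(q,[2,50,98],0) if len(q) else "")
X,Y,Z=B[...,0],B[...,1],B[...,2]
pr("open bow",(Z>125)&(Z<150)&(abs(Y)<25))
pr("shut bow",(X>62.5)&(X<75)&(abs(Y)<12)&(Z>92)&(Z<108))
pr("legs +",(Y>14)&(Y<24)&(Z>92)&(Z<110));pr("legs -",(Y<-14)&(Y>-24)&(Z>92)&(Z<110))
pr("head",(Z>108)&(Z<114)&(abs(Y)<7)&(X<30));pr("tip",(Z>92)&(Z<108)&(abs(Y)<6)&(X>48)&(X<63))
pr("stud",(Z>114.6)&(Z<117)&(abs(Y)<14))
i=np.argwhere(ok&(abs(Y)<1)&(X<30)&(X>20)&(Z>100));print([tuple(B[a,b].round(1)) for a,b in i[::4]])
t=shot("top")
for nm in("stopper","valve","spanner","beaker"):
    for r in cut_out(nm,t)[:1]:
        print(nm,r["centre"])
E
```

```text
20.45 [ 0.6 -0.1  0.2] [-0.8  0.1 -1. ]
open bow 0 
shut bow 150 [[ 63.1 -11.  100.5]
 [ 65.5   0.1 102.2]
 [ 68.5  11.3 103.6]]
legs + 222 [[ 21.9  14.6  99.8]
 [ 40.8  16.8 101.6]
 [ 58.5  19.2 103.5]]
legs - 244 [[ 21.3 -19.7  99.9]
 [ 40.8 -17.2 101.7]
 [ 59.4 -14.1 103.4]]
head 472 [[  0.6  -6.3 110.2]
 [ 12.3   0.3 111.5]
 [ 23.8   6.9 112.9]]
tip 184 [[ 48.4  -4.7 101. ]
 [ 54.1  -0.6 103.9]
 [ 60.8   4.2 106.1]]
stud 592 [[ 25.7 -10.8 114.7]
 [ 37.   -0.2 115.9]
 [ 47.1  10.3 116.9]]
[(np.float64(29.9), np.float64(1.0), np.float64(116.5)), (np.float64(28.8), np.float64(0.2), np.float64(115.1)), (np.float64(28.2), np.float64(-0.6), np.float64(116.0)), (np.float64(26.5), np.float64(1.0), np.float64(115.7)), (np.float64(25.8), np.float64(0.2), np.float64(116.0)), (np.float64(22.9), np.float64(0.2), np.float64(111.5)), (np.float64(21.8), np.float64(0.2), np.float64(113.4)), (np.float64(26.5), np.float64(0.9), np.float64(270.2)), (np.float64(25.9), np.float64(-0.3), np.float64(269.6)), (np.float64(26.6), np.float64(0.6), np.float64(270.8)), (np.float64(26.6), np.float64(-0.6), np.
[... 5809 characters left out ...]
loat64(-0.1), np.float64(296.3)), (np.float64(22.6), np.float64(-0.9), np.float64(295.9)), (np.float64(24.0), np.float64(0.3), np.float64(297.2)), (np.float64(23.1), np.float64(-0.5), np.float64(296.5)), (np.float64(23.1), np.float64(0.7), np.float64(296.7)), (np.float64(23.8), np.float64(-0.1), np.float64(297.2)), (np.float64(22.9), np.float64(-0.9), np.float64(296.5)), (np.float64(24.3), np.float64(0.3), np.float64(297.7)), (np.float64(22.5), np.float64(-0.5), np.float64(296.5)), (np.float64(23.0), np.float64(0.7), np.float64(297.0)), (np.float64(23.1), np.float64(-0.1), np.float64(297.1)), (np.float64(24.3), np.float64(-0.9), np.float64(298.0))]
valve [213.8, 190.8]
spanner [388.6, 257.4]
```

```bash
python3 - <<'E'
from h import *
import pickle
for f in("w7","w8","w9","w10","w12"):
    p=pickle.load(open(f+".pkl","rb"));P=pts(p);hsv=cv2.cvtColor(p["pixels"],cv2.COLOR_RGB2HSV)
    d=np.array([.9289,-.3705,0]);n=np.array([.3705,.9289,0]);T0=np.array([.5774,-.0907,0])
    X=(P-T0)@d*1e3;Y=(P-T0)@n*1e3
    m=(hsv[...,1]>90)&(hsv[...,0]>14)&(hsv[...,0]<35)&(X>12)&(X<35)&(abs(Y)<7)&(P[...,2]>.095)&(P[...,2]<.125);print(f,m.sum())
E
```

```text
w7 53
w8 13
w9 0
w10 0
w12 0
```

Brass is no longer visible at the shoulder, so the button is still pressed in. The ring is shut and level, and the gripper is clear. I hand the job in.

```bash
python3 -c "
from cell import *
print(finish_job())"
```

```text
the job is handed in; nothing more can be done
None
```

The linch pin is fully home in the stud (pushed with about 16 N at most in the readings), the ring has snapped shut past the pin's end, the gripper has let go and is clear, and the job was handed in at about 20 s; I didn't re-measure the other things on the bench at the end, but the arm kept clear of them.

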